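Rock the seesaw gate and feed the balls down the other chute

ROBOT

A 7-joint arm with a two-finger parallel gripper is mounted at the origin on the work surface. World frame = base frame: x ahead of the robot, y to its left, z up, the work surface at z = 0. Lengths are in m, angles in rad, forces in N, time in s.
With the tool pointing down it reaches from about 0.35 to 0.9 m from the base axis. Payload 19.9 kg.
Tool frame: the origin (TCP) lies on the mounting face of the last link; the fingertips stand 173 mm ahead of it and the grasp point (between the pads) lies 155 mm ahead of it; z points along the fingers, y is the direction in which the jaws open and shut (so a half turn about z gives the same grasp; the last joint's range is limited). The gripper opens to 85 mm and grips with 20 to 120 N. Pads are 22 mm wide; open, the fingers measure 114 mm over their backs; the gripper's body (76 mm by 85 mm) begins 54 mm behind the grasp point. The pads swing forward as they close: fully open they stand 13 mm farther back than shut.
Start: joints at [-1.327, 0.417, -0.01, 1.614, 0.005, 1.111, -0.053], TCP at [0.176, 0.6, 0.405] pointing down, gripper open.
Joint ranges: [-2.81, 2.81], [-0.39, 2.02], [-1.27, 1.25], [0.06, 2.57], [-1.19, 4.33], [0.19, 2], [-2.82, 2.82]. Speed limits (rad/s): [1.89, 1.89, 2.39, 2.39, 3.01, 3.01, 3.01].

INTERFACE

Orientations are given as a unit quaternion [w, x, y, z].
In Python, from rig import ctrl gives the robot as it stands.
- The arm moves only by the tool apply_moves, never from a script. Its argument "moves" is one flat list of numbers, 7 for each row, row after row: the shift along the world's x, y, z in mm, then the turn, a rotation vector about the world's x, y, z in degrees, then the opening, from -1 (shut) to 1 (fully open), so that 0 is half open. A call has 1 to 20 rows; each row shifts and turns the commanded pose from where the row before left it; what a row does not reach is not made up. A row lasts 1/10 s, in which the tool goes at most 50 mm and 8.59 degrees, less where a joint would pass 70% of its speed; a pose out of reach is approached as far as the arm can. A call is refused whole if a number of a shift passes 50 or a number of a turn 8.59, either way. A call with a gripper value outside its range is refused whole. The fingers move at their own pace and stop on an object; the grip force is fixed at half the most. Time passes only in rows, so rows that do not move let the fingers close. It gives the time, the measured TCP pose, the force and the opening at its end, in the units of the state.
- ctrl.sense(): the state, without advancing time (a new reading comes with each control period).
- ctrl.capture(name): name is "scene" or "top"; returns a dict with "pixels" (420x560x3 uint8, red, green, blue), "fx", "fy", "cx", "cy" (pixels), "xyz" and "orientation" of the camera in the world. Camera axes: x right, y down, z forward; pixel columns grow to the right and rows downward; lengths in m; the calibration is good to about 2 mm. A picture is of the moment at which its call begins. There is no depth.
- ctrl.sign_off(): hands the job in, once; it reports no verdict.
Trained networks look in the newest picture that a camera, given by its name, has taken for a name from the list of things; names that differ only in an ending like _2 or _b are one class to them, and where a whole thing is asked for, a point or a joint stands for the part that bears it (a point fixed in the world has none). Each returns a list of dicts, best first, with "score" (0 to 1); they miss things now and then, are a little off and sometimes report something else, mostly with a low value. They report only what shows in the picture. A call takes as long as a camera call.
- ctrl.spot_in(camera, target): "point" ([x, y, z] in m, in the coordinates of the camera as it stood for that picture, good to about 4 mm: the middle of the surface that is visible of it).
- ctrl.outline_of(camera, target): "region" (420x560 bool, what is visible of it).
- ctrl.pinpoint(camera, target): "point" ([x, y, z] in m, in the coordinates of the camera as it stood for that picture, good to about 4 mm: a listed point, or the origin of a listed thing).
The state is a dict: "time_s": time; "joint_positions": joint angles; "qd": joint speeds; "joint_torque": joint torques, N m; "ee_pos": TCP position; "tcp_rot": TCP orientation; "contact_force": force on the tool from outside, world axes, zero at the start; "wrist_torque": the same for the moment, N m; "width": opening from 0.0 (shut) to 1.0 (fully open).
Only numpy, scipy, OpenCV 4.12 (cv2) and the standard library are available. Lean on these libraries where they do the work, as an engineer would, in place of code of your own. Each camera call takes 0.05 s, during which the arm holds its last target.

TASK

The yellow seesaw gate under the ball feed on the sorting stand is tipped to one side: with the fingertips, rock it over its pivot until it rests fully tipped to the other side, and only then push the red slide stop fully open (to the robot's left), so that all three pink balls roll down that other chute and come to rest in its tray. Do not touch the balls with the robot or lift anything, and leave the trays and everything else on the table where they are.

Things in the scene. Friction and masses are not known exactly. Their poses are not given: they have to be found in the camera images.
- stand: Sorting stand, fixed to the table (place and yaw vary). Origin on the table, straight under the middle of the gate's pivot; z up, x away from the robot along the feed channel, y to the robot's left; the directions, x, y and heights given for other things are in this frame. Plywood base 270 x 260 x 10 mm, x = -65 to 205, y = -130 to 130.
- mouth (a point): Middle of the floor edge of the feed channel's mouth (x = 30 mm, 140 mm high). The white channel, 44 mm wide with clear walls, slopes down to the robot from x = 205 mm; its highest parts reach 205 mm. Left and right of the gate, blue chutes (y = 98 to 164 mm either side, below 105 mm high) lead down into the trays.
- gate (a joint): Yellow seesaw gate, a trough 66 (x) x 204 (y) mm turning about stand x. Angle in rad, limits -0.30 and 0.30; it starts at either limit (at rest within 0.5 s). Positive: its right end (-y) is low and balls run to the right chute; negative: its left end (+y) is low and balls run left. It falls by itself to whichever side it leans: pressed past level (0) it drops over and stays.
- pivot (a point): Middle of the gate's pivot, 105 mm high. A steel weight (upright, r 18 mm, at x = -57 mm, top 60 mm above the pivot) on the gate's front makes it tip. Pressing the raised tab down takes below 1 N.
- tab_left (a point): Middle of the top face of the black press tab at the gate's left end (+y), 44 (x) x 36 (y) x 4 mm, sticking out of the gate toward the robot, 62 mm before and 86 mm left of the pivot's middle. Its height is about 132 mm when raised and 81 mm when low; free space above and in front of it.
- tab_right (a point): The same at the gate's right end (-y).
- stop (a joint): Red slide stop across the channel's mouth, which holds the balls back. Travel in m along stand +y (to the robot's left): 0 to 4 mm at the start (closed), 0.050 is fully open. About 1 N of friction; it stays where it is left.
- stop_paddle (a point): Middle of the top edge of the stop's upright red paddle: 26 (x) x 10 (y) mm, its top 238 mm high, standing 56 mm clear of the blade beneath it (182 mm high); at stand x = 38 mm, and y = the joint value. Push its right-hand face (-y side) toward +y.
- ball1_center (a point): Centre of the first pink ball, 30 mm in diameter, 20 g, at the start lying in the channel against the stop. Released, the balls reach the tray and come to rest within about 3 s.
- ball2_center (a point): Centre of the second ball, behind the first.
- ball3_center (a point): Centre of the third ball, behind the second.
- ball1: The first ball as a body (see its centre; this origin turns with the ball).
- ball2: The second ball as a body.
- ball3: The third ball as a body.
- tray_white: Loose white open tray, 130 x 140 x 45 mm, walls 4 mm, origin under its centre, 222 mm left or right of the stand's middle, under the end of a chute (which tray is on which side varies).
- tray_grey: The same in grey, on the other side.
- screwdriver: Bystander: black-handled screwdriver lying behind a tray beside the feed channel.
- drum: Bystander: black open drum (motor housing), diameter 72, height 75 mm, upright, on the other side of the feed channel.
- toy_base: Bystander: light pink round toy base, diameter 110, height 36 mm.
- toy_shell: Bystander: pink open toy shell, diameter 104, height 70 mm.
- leaf_cap: Bystander: green leaf cap of a toy, diameter 72, height 40 mm, in front of the stand.
- tape: Bystander: flat blue roll of tape, diameter 80, height 19 mm, in front of the stand.
- screw_dish: Bystander: steel screw dish, diameter 90, height 30 mm.

How it is judged:
By the outcome, as a careful person would: the job done as asked, in the order asked, and still so for the second after the job is handed in, with the robot touching nothing.
It also fails if it takes over 48 s, if anything falls off the work surface, if the arm or the gripper's body presses on something with over 40 N, if the wrist force passes 120 N, or if a joint passes its speed limit or range.

## Working session

There is one attempt and no reset: what is moved stays moved. The work goes in short steps, Python scripts to look and compute and a tool call to move; the robot and the scene stay as the last step left them, time stands still between calls to the robot, and variables do not carry over. Pictures are saved under pics/ and viewed, and the job is handed in when it is done.

Besides the shell and the picture viewer there is one more tool, called after "Emit:" in YAML: its name, and indented under it one key for each argument. apply_moves: Moves the arm, as the interface text tells. Its arguments: {"type":"object","properties":{"moves":{"type":"array"}},"required":["moves"]}

```bash
mkdir -p pics
cat > h.py <<'E'
import numpy as np, cv2
from rig import ctrl
from scipy.spatial.transform import Rotation as R
def cam(n,fn=None):
    c=ctrl.capture(n)
    if fn: cv2.imwrite('pics/'+fn,c['pixels'][:,:,::-1])
    return c
def rot(q): return R.from_quat([q[1],q[2],q[3],q[0]])
def w(c,p): return rot(c['orientation']).apply(p)+np.array(c['xyz'])
def px(c,P):
    p=rot(c['orientation']).inv().apply(np.array(P)-c['xyz']); return c['cx']+c['fx']*p[0]/p[2],c['cy']+c['fy']*p[1]/p[2]
E
python3 - <<'E'
from h import *
np.set_printoptions(precision=4,suppress=True)
s=ctrl.sense();print(s['time_s'],s['ee_pos'],s['tcp_rot'],s['width'])
for n in ['scene','top']:
    c=cam(n,n+'0.png');print(n,c['xyz'],c['orientation'],c['fx'])
    for t in ['stand','mouth','pivot','tab_left','tab_right','stop_paddle','ball1_center','ball2_center','ball3_center','tray_white','tray_grey','drum']:
        r=ctrl.pinpoint(n,t)
        for d in r[:2]: 
            P=w(c,d['point']);print(t,round(d['score'],2),P,np.round(px(c,P)))
print(ctrl.sense()['time_s'])
E
```

```text
0.0 [0.1756 0.5997 0.404 ] [-0.      0.1419  0.9899 -0.0006] 0.9982347030506522
scene [1.2252 0.3396 1.2982] [-0.1563  0.4978  0.8176 -0.2434] 386.14239862031155
stand 0.86 [ 0.5471 -0.0537  0.0021] [261. 231.]
mouth 0.96 [ 0.574  -0.0552  0.1386] [256. 217.]
mouth 0.57 [ 0.6263 -0.0568  0.1623] [249. 224.]
pivot 0.91 [ 0.5442 -0.053   0.1109] [261. 215.]
tab_left 0.95 [0.4886 0.0291 0.0836] [287. 217.]
tab_left 0.7 [ 0.484  -0.1318  0.1312] [250. 192.]
tab_right 0.69 [ 0.6226 -0.058   0.167 ] [249. 222.]
tab_right 0.6 [ 0.4853 -0.1326  0.1345] [250. 192.]
stop_paddle 0.59 [ 0.5886 -0.0566  0.2376] [253. 204.]
ball1_center 0.54 [ 0.5292 -0.2751 -0.0011] [215. 206.]
ball2_center 0.39 [ 0.6237 -0.0564  0.1664] [249. 223.]
ball3_center 0.49 [ 0.6595 -0.059   0.166 ] [243. 230.]
ball3_center 0.43 [ 0.6248 -0.0558  0.1635] [249. 224.]
tray_white 0.84 [ 0.529  -0.2788  0.0008] [215. 206.]
tray_grey 0.59 [0.5462 0.1673 0.0007] [313. 254.]
drum 0.69 [ 0.6585 -0.2595  0.0039] [201. 231.]
drum 0.55 [ 0.4657 -0.5122  0.0006] [176. 175.]
top [0.2825 0.0242 1.4559] [-0.0692  0.7045 -0.7026  0.072
[... 263 characters left out ...]
.]
tab_left 0.8 [0.4885 0.0286 0.0774] [275. 226.]
tab_left 0.73 [ 0.4695 -0.5156  0.0016] [435. 235.]
tab_right 0.8 [ 0.4827 -0.1321  0.1316] [327. 225.]
stop_paddle 0.65 [ 0.6569 -0.0622  0.1507] [304. 169.]
stop_paddle 0.59 [ 0.589  -0.0479  0.2404] [301. 183.]
ball1_center 0.41 [ 0.5998 -0.0557  0.1455] [302. 187.]
ball1_center 0.39 [ 0.5997 -0.0578  0.1557] [303. 186.]
ball2_center 0.52 [ 0.6318 -0.0607  0.1615] [304. 176.]
ball3_center 0.47 [ 0.6612 -0.0651  0.1622] [305. 167.]
tray_white 0.61 [ 0.5314 -0.2779 -0.0019] [364. 217.]
tray_white 0.5 [ 0.5986 -0.0543  0.1451] [301. 188.]
tray_grey 0.79 [ 0.5546  0.1632 -0.0025] [236. 210.]
drum 0.59 [ 0.6593 -0.0629  0.1612] [304. 167.]
1.3
```

View pics/scene0.png

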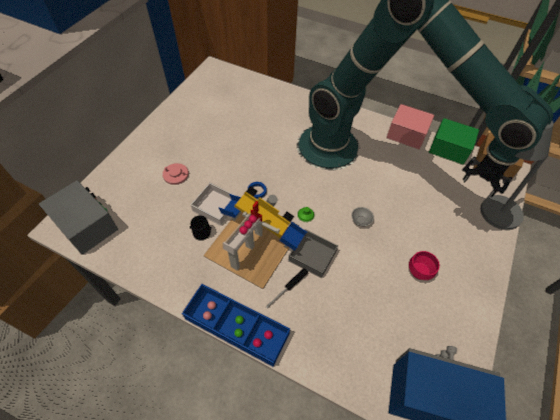

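View pics/top0.png

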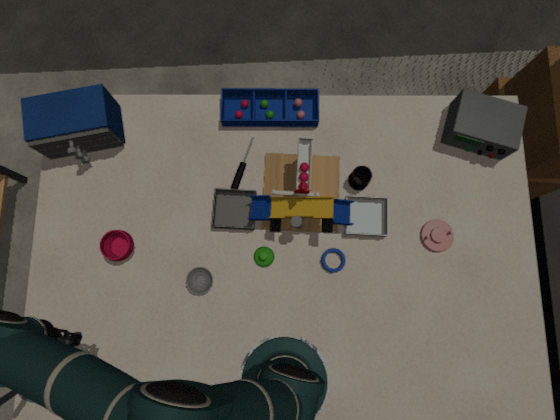

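The left tab (275,226 in top) is low and the right tab (327,226) is raised. That means the gate is tipped left, so I need to press the right tab; the balls will then go to the white tray. I'm moving above the right tab with the fingers shut.

Emit:
apply_moves:
  moves: [15, -37, 3, 0, 0, 0.7, -1, 15, -37, 3, 0, 0, 0.7, -1, 15, -37, 3, 0, 0, 0.7, -1, 15, -37, 3, 0, 0, 0.7, -1, 15, -37, 3, 0, 0, 0.7, -1, 15, -37, 3, 0, 0, 0.7, -1, 15, -37, 3, 0, 0, 0.7, -1, 15, -37, 3, 0, 0, 0.7, -1, 15, -37, 3, 0, 0, 0.7, -1, 15, -37, 3, 0, 0, 0.7, -1, 15, -37, 3, 0, 0, 0.7, -1, 15, -37, 3, 0, 0, 0.7, -1, 15, -37, 3, 0, 0, 0.7, -1, 15, -37, 3, 0, 0, 0.7, -1, 15, -37, 3, 0, 0, 0.7, -1, 15, -37, 0, 0, 0, 0.7, -1, 15, -37, 0, 0, 0, 0.7, -1, 15, -37, 0, 0, 0, 0.7, -1, 15, -37, 0, 0, 0, 0.7, -1, 15, -37, 0, 0, 0, 0.7, -1]

```text
time_s: 3.3
ee_pos: [0.4759, -0.1417, 0.4499]
tcp_rot: [0.0, 0.02, 1.0, 0.0]
contact_force: [0.7, 1.5, 0.8]
width: -0.0
```

Run:
```python
from h import *
np.set_printoptions(precision=4,suppress=True)
s=ctrl.sense();print(s['time_s'],s['ee_pos'],rot(s['tcp_rot']).as_matrix()[:,1],s['contact_force'],s['width'])
for n in ['scene','top']:
    c=cam(n);im=c['pixels'][:,:,::-1].copy()
    u,v=map(int,px(c,[.52,-.1,.2]));cr=im[max(0,v-75):v+75,u-100:u+100];cv2.imwrite('pics/%s1.png'%n,cv2.resize(cr,None,fx=4,fy=4,interpolation=cv2.INTER_CUBIC))
    for t in ['pivot','tab_left','tab_right','stop_paddle','tray_white','tray_grey']:
        for d in ctrl.pinpoint(n,t)[:1]: 
            P=w(c,d['point']);print(t,round(d['score'],2),P,np.round(px(c,P)))
    print('crop origin',u-100,v-75)
```

```text
3.3 [ 0.4759 -0.1417  0.4499] [0.0393 0.9992 0.0001] [0.7318 1.4782 0.7685] -0.00025090766597439523
pivot 0.55 [ 0.5447 -0.0531  0.1099] [261. 215.]
tab_left 0.87 [0.4886 0.0307 0.0834] [288. 217.]
tab_right 0.58 [ 0.4865 -0.1337  0.1328] [249. 192.]
stop_paddle 0.71 [ 0.465 -0.517  0.001] [175. 174.]
tray_white 0.89 [ 0.5293 -0.2759  0.002 ] [215. 206.]
tray_grey 0.74 [0.548  0.1679 0.0036] [313. 254.]
crop origin 152 116
pivot 0.67 [ 0.5441 -0.0539  0.1054] [301. 207.]
tab_left 0.62 [0.4903 0.0287 0.0774] [275. 225.]
tab_right 0.61 [ 0.4834 -0.1342  0.1351] [327. 225.]
stop_paddle 0.46 [ 0.5855 -0.0498  0.2388] [302. 184.]
tray_white 0.21 [0.7161 0.139  0.0003] [244. 164.]
tray_grey 0.64 [ 0.5517  0.164  -0.0018] [235. 211.]
crop origin 218 134
```

View pics/scene1.png

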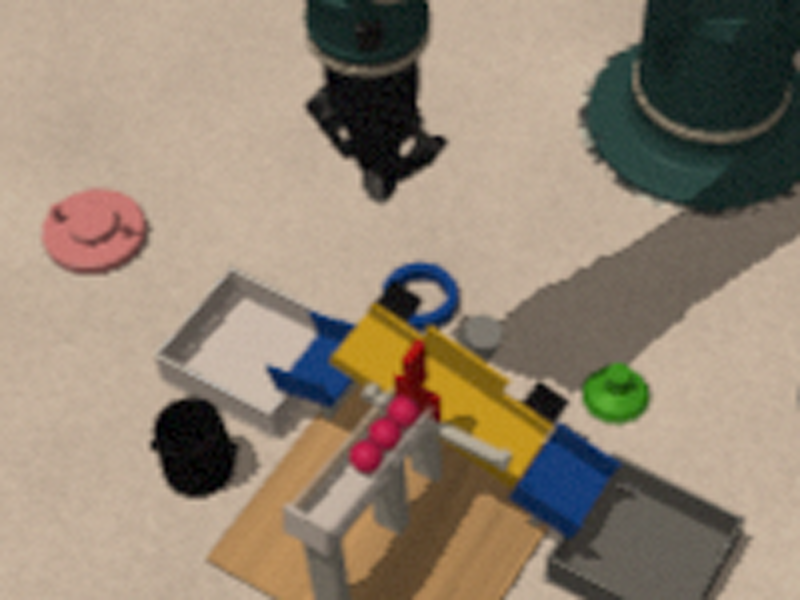

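View pics/top1.png

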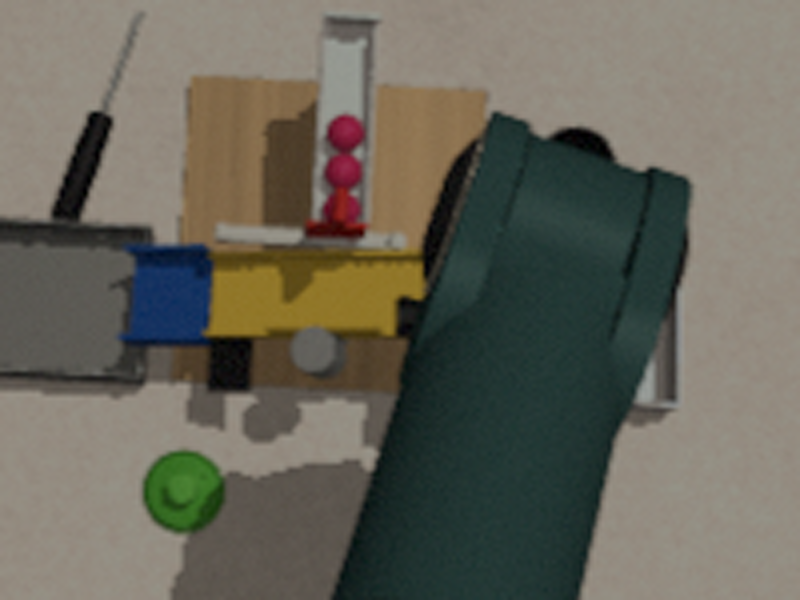

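Run:
```python
from h import *
s=ctrl.sense();print(s['time_s'],np.round(s['joint_positions'],2))
c=cam('scene')
p=np.array(s['ee_pos'])
for d in (.160,.173,.186): print(d,px(c,p-[0,0,d]))
```

```text
4.0 [-0.43  0.17  0.74  1.89 -0.12  1.13  1.88]
0.16 (np.float64(247.24081716865237), np.float64(161.93038411189198))
0.173 (np.float64(247.42285027356104), np.float64(164.42668446592737))
0.186 (np.float64(247.60196594161087), np.float64(166.8829767199676))
```

Emit:
apply_moves:
  moves: [0, 0, 0, 0, 0, -8.5, -1, 0, 0, 0, 0, 0, -8.5, -1, 0, 0, -5, 0, 0, -8.5, -1, 0, 0, -10, 0, 0, -8.5, -1, 1, 1, -15, 0, 0, -8.5, -1, 1, 1, -15, 0, 0, -8.5, -1, 1, 1, -15, 0, 0, -8.5, -1, 1, 1, -15, 0, 0, -8.5, -1, 0, 0, -15, 0, 0, -8.5, -1, 0, 0, -15, 0, 0, -8.5, -1, 0, 0, -15, 0, 0, -5, -1, 0, 0, 0, 0, 0, 0, -1]

```text
time_s: 5.25
ee_pos: [0.4793, -0.1358, 0.3283]
tcp_rot: [-0.001, 0.722, 0.692, -0.001]
contact_force: [0.5, 0.9, 1.3]
width: 0.001
```

Run:
```python
from h import *
np.set_printoptions(precision=4,suppress=True)
s=ctrl.sense();print(s['time_s'],s['ee_pos'],rot(s['tcp_rot']).as_matrix()[:,1],s['contact_force'],s['joint_positions'])
for n in ['scene']:
    c=cam(n);im=c['pixels'][:,:,::-1].copy()
    u,v=map(int,px(c,[.52,-.1,.2]));cr=im[max(0,v-75):v+75,u-100:u+100];cv2.imwrite('pics/%s2.png'%n,cv2.resize(cr,None,fx=4,fy=4,interpolation=cv2.INTER_CUBIC))
```

```text
5.25 [ 0.4793 -0.1358  0.3283] [ 0.9991 -0.0418 -0.0028] [0.5024 0.8768 1.3123] [-0.5361  0.4188  0.9222  2.0189 -0.422   0.9076  0.5709]
```

View pics/scene2.png

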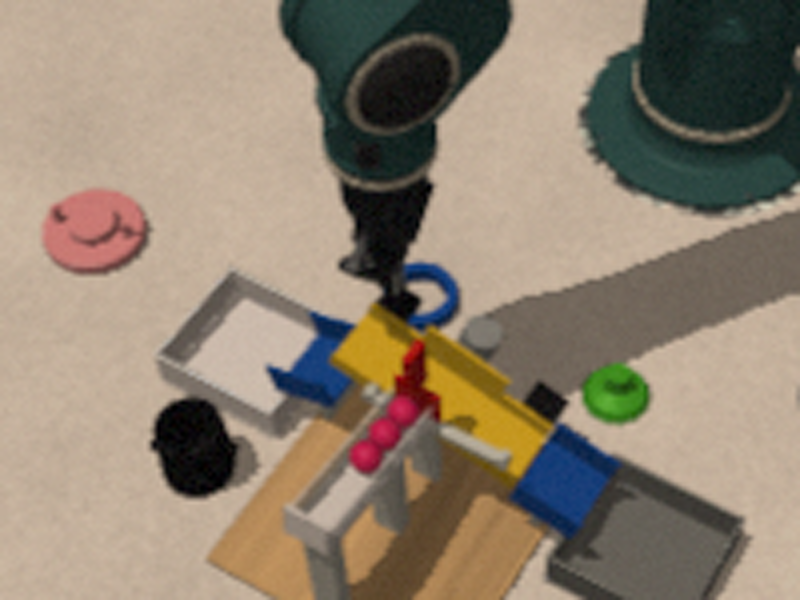

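The tip is right over the raised right tab (crop 400,300). I'm pressing down past level now.

Emit:
apply_moves:
  moves: [0, -1, -8, 0, 0, 0, -1, 0, -1, -8, 0, 0, 0, -1, 0, 0, -8, 0, 0, 0, -1, 0, 0, -8, 0, 0, 0, -1, 0, 0, -8, 0, 0, 0, -1, 0, 0, -7, 0, 0, 0, -1, 0, 0, -7, 0, 0, 0, -1, 0, 0, -6, 0, 0, 0, -1, 0, 0, 0, 0, 0, 0, -1, 0, 0, 0, 0, 0, 0, -1]

```text
time_s: 6.3
ee_pos: [0.4796, -0.1383, 0.2697]
tcp_rot: [-0.0, 0.721, 0.693, -0.0]
contact_force: [0.0, -0.1, 0.1]
width: -0.0
```

Run:
```python
from h import *
np.set_printoptions(precision=4,suppress=True)
s=ctrl.sense();print(s['time_s'],s['ee_pos'],s['contact_force'])
for n in ['scene']:
    c=cam(n);im=c['pixels'][:,:,::-1].copy()
    u,v=map(int,px(c,[.52,-.1,.2]));cr=im[max(0,v-75):v+75,u-100:u+100];cv2.imwrite('pics/%s3.png'%n,cv2.resize(cr,None,fx=4,fy=4,interpolation=cv2.INTER_CUBIC))
    for t in ['tab_left','tab_right']:
        for d in ctrl.pinpoint(n,t)[:2]: 
            P=w(c,d['point']);print(t,round(d['score'],2),P,np.round(px(c,P)))
```

```text
6.3 [ 0.4796 -0.1383  0.2697] [ 0.0114 -0.0881  0.1049]
tab_left 0.75 [0.4888 0.0278 0.1302] [288. 210.]
tab_right 0.71 [ 0.4871 -0.1332  0.0822] [250. 200.]
```

View pics/scene3.png

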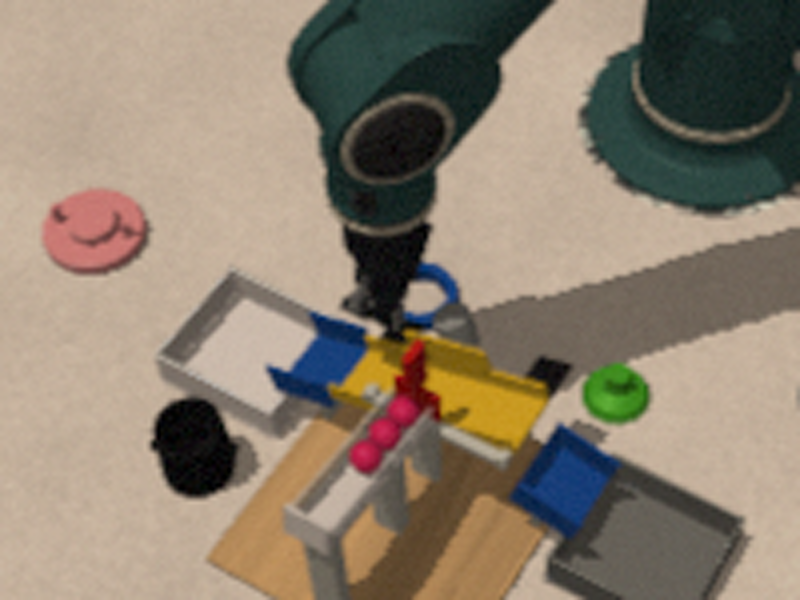

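Gate has tipped over: left tab at z≈0.130 (crop 550,370), right tab low at 0.082, no contact force. I'm retreating upward, then moving to the right of the paddle.

Emit:
apply_moves:
  moves: [0, 0, 20, 0, 0, 0, -1, 0, 0, 35, 0, 0, 0, -1, 0, 0, 40, 0, 0, 0, -1, 0, 0, 40, 0, 0, 0, -1, 0, 0, 40, 0, 0, 0, -1, 20, 4, 0, 0, 0, 0, -1, 26, 8, 0, 0, 0, 0, -1, 26, 10, 0, 0, 0, 0, -1, 26, 10, 0, 0, 0, 0, -1, 8, 4, -10, 0, 0, 0, -1, 0, 0, -16, 0, 0, 0, -1, 0, 0, -16, 0, 0, 0, -1, 0, 0, -15, 0, 0, 0, -1, 0, 0, 0, 0, 0, 0, -1]

```text
time_s: 7.85
ee_pos: [0.5846, -0.1023, 0.3855]
tcp_rot: [-0.001, 0.722, 0.692, -0.001]
contact_force: [-0.9, -0.7, 1.3]
width: -0.0
```

Run:
```python
from h import *
np.set_printoptions(precision=4,suppress=True)
s=ctrl.sense();print(s['time_s'],s['ee_pos'],s['contact_force'],rot(s['tcp_rot']).as_matrix()[:,1])
for n in ['scene','top']:
    c=cam(n);im=c['pixels'][:,:,::-1].copy()
    u,v=map(int,px(c,[.56,-.07,.2]));cr=im[max(0,v-75):v+75,u-100:u+100];cv2.imwrite('pics/%s4.png'%n,cv2.resize(cr,None,fx=4,fy=4,interpolation=cv2.INTER_CUBIC))
    print(u-100,v-75,px(c,np.array(s['ee_pos'])-[0,0,.173]))
    for t in ['tab_left','tab_right','stop_paddle','pivot']:
        for d in ctrl.pinpoint(n,t)[:2]: 
            P=w(c,d['point']);print(t,round(d['score'],2),P,np.round(px(c,P)))
```

```text
7.85 [ 0.5846 -0.1023  0.3855] [-0.9225 -0.7358  1.2516] [ 0.9991 -0.0412 -0.003 ]
154 127 (np.float64(242.27223943807508), np.float64(201.94616677961062))
tab_left 0.65 [0.4905 0.0314 0.1335] [288. 210.]
tab_right 0.81 [ 0.4842 -0.1362  0.0794] [250. 200.]
tab_right 0.55 [0.5456 0.1654 0.0007] [312. 254.]
stop_paddle 0.63 [0.7216 0.1416 0.0007] [286. 290.]
stop_paddle 0.53 [ 0.5856 -0.0534  0.2399] [254. 203.]
pivot 0.95 [ 0.5443 -0.0551  0.1068] [261. 215.]
207 120 (np.float64(318.99686620268517), np.float64(186.93939232616265))
tab_right 0.62 [ 0.4822 -0.1336  0.0816] [325. 228.]
stop_paddle 0.38 [ 0.381  -0.1656  0.0016] [333. 261.]
```

View pics/scene4.png

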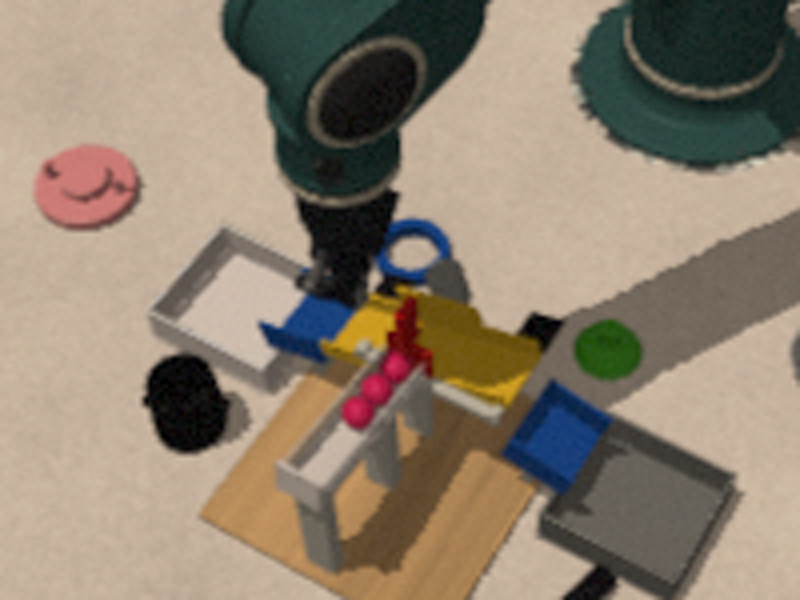

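Emit:
apply_moves:
  moves: [0, 8, 0, 0, 0, 0, -1, 0, 8, 0, 0, 0, 0, -1, 0, 8, 0, 0, 0, 0, -1, 1, 8, 0, 0, 0, 0, -1, 0, 8, 0, 0, 0, 0, -1, 1, 8, 0, 0, 0, 0, -1, 0, 8, 0, 0, 0, 0, -1, 1, 8, 0, 0, 0, 0, -1, 0, 8, 0, 0, 0, 0, -1, 0, 6, 0, 0, 0, 0, -1, 0, 0, 0, 0, 0, 0, -1, 0, 0, 0, 0, 0, 0, -1]

```text
time_s: 9.55
ee_pos: [0.5886, -0.0241, 0.3876]
tcp_rot: [-0.0, 0.721, 0.693, -0.0]
contact_force: [0.7, 0.3, -0.2]
width: -0.001
```

Run:
```python
from h import *
np.set_printoptions(precision=4,suppress=True)
s=ctrl.sense();print(s['time_s'],s['ee_pos'],s['contact_force'],rot(s['tcp_rot']).as_matrix()[:,1])
for n in ['scene']:
    c=cam(n);im=c['pixels'][:,:,::-1].copy()
    u,v=map(int,px(c,[.56,-.07,.2]));cr=im[max(0,v-75):v+75,u-100:u+100];cv2.imwrite('pics/%s5.png'%n,cv2.resize(cr,None,fx=4,fy=4,interpolation=cv2.INTER_CUBIC))
    for t in ['stop_paddle']:
        for d in ctrl.pinpoint(n,t)[:2]: 
            P=w(c,d['point']);print(t,round(d['score'],2),P,np.round(px(c,P)))
```

```text
9.55 [ 0.5886 -0.0241  0.3876] [ 0.7155  0.3299 -0.1674] [ 0.9992 -0.0402 -0.0002]
stop_paddle 0.61 [ 0.588  -0.0064  0.2415] [266. 209.]
```

View pics/scene5.png

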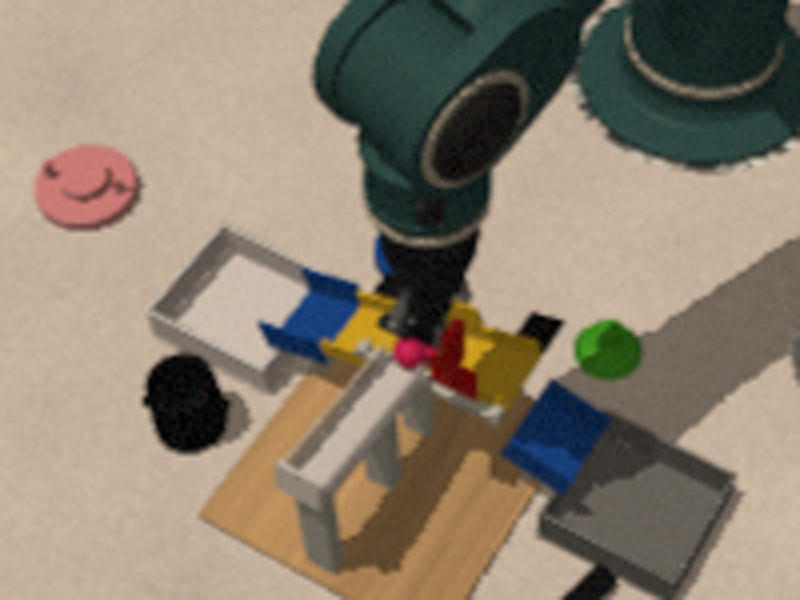

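The balls have moved to the mouth. I'll keep pushing gently until I feel the end stop.

Emit:
apply_moves:
  moves: [0, 2, 0, 0, 0, 0, -1, 0, 2, 0, 0, 0, 0, -1, 0, 0, 0, 0, 0, 0, -1]

```text
time_s: 9.95
ee_pos: [0.5885, -0.0214, 0.3877]
tcp_rot: [0.001, 0.722, 0.692, -0.001]
contact_force: [1.6, -8.6, -1.7]
width: -0.001
```

Run:
```python
from h import *
np.set_printoptions(precision=4,suppress=True)
s=ctrl.sense();print(s['time_s'],s['ee_pos'],s['contact_force'],rot(s['tcp_rot']).as_matrix()[:,1])
for n in ['scene']:
    c=cam(n);im=c['pixels'][:,:,::-1].copy()
    u,v=map(int,px(c,[.56,-.07,.2]));cr=im[max(0,v-75):v+75,u-100:u+100];cv2.imwrite('pics/%s6.png'%n,cv2.resize(cr,None,fx=4,fy=4,interpolation=cv2.INTER_CUBIC))
    for t in ['stop_paddle']:
        for d in ctrl.pinpoint(n,t)[:2]: 
            P=w(c,d['point']);print(t,round(d['score'],2),P,np.round(px(c,P)))
```

```text
9.95 [ 0.5885 -0.0214  0.3877] [ 1.57   -8.5701 -1.6722] [ 0.9991 -0.042   0.0003]
stop_paddle 0.63 [ 0.5878 -0.0077  0.2395] [266. 209.]
```

View pics/scene6.png

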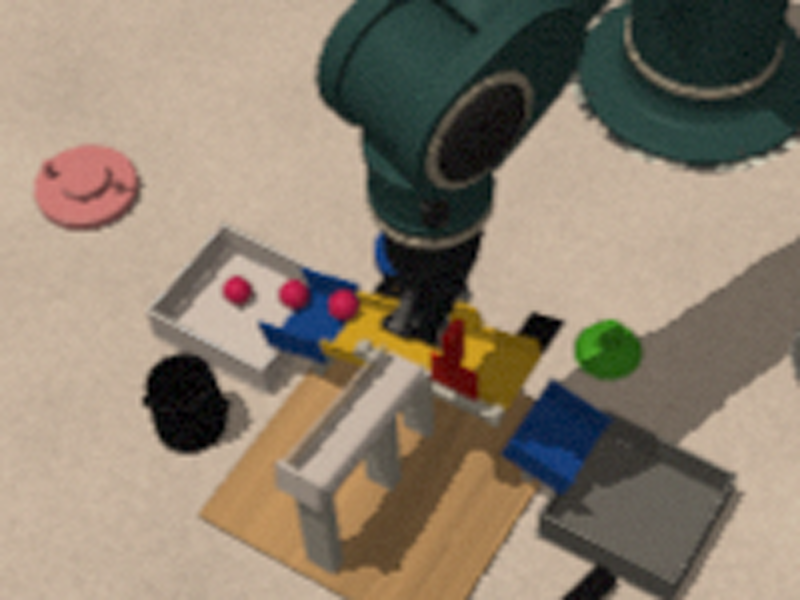

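All three balls are running down the right chute, and 8.6 N of push means the stop is at its end. I'm backing off and lifting clear.

Emit:
apply_moves:
  moves: [0, -5, 0, 0, 0, 0, -1, 0, -10, 0, 0, 0, 0, -1, 0, -5, 15, 0, 0, 0, -1, 0, 0, 30, 0, 0, 0, -1, 0, 0, 35, 0, 0, 0, -1, -30, 0, 20, 0, 0, 0, -1, -40, 0, 0, 0, 0, 0, -1, -40, 0, 0, 0, 0, 0, -1, -40, 0, 0, 0, 0, 0, -1, -30, 0, 0, 0, 0, 0, -1, 0, 0, 0, 0, 0, 0, -1, 0, 0, 0, 0, 0, 0, -1, 0, 0, 0, 0, 0, 0, -1, 0, 0, 0, 0, 0, 0, -1, 0, 0, 0, 0, 0, 0, -1, 0, 0, 0, 0, 0, 0, -1, 0, 0, 0, 0, 0, 0, -1, 0, 0, 0, 0, 0, 0, -1]

```text
time_s: 11.85
ee_pos: [0.4208, -0.0398, 0.4888]
tcp_rot: [-0.001, 0.722, 0.692, -0.001]
contact_force: [-0.4, -0.1, 0.2]
width: 0.006
```

Emit:
apply_moves:
  moves: [0, 0, 0, 0, 0, 0, -1, 0, 0, 0, 0, 0, 0, -1, 0, 0, 0, 0, 0, 0, -1, 0, 0, 0, 0, 0, 0, -1, 0, 0, 0, 0, 0, 0, -1, 0, 0, 0, 0, 0, 0, -1, 0, 0, 0, 0, 0, 0, -1, 0, 0, 0, 0, 0, 0, -1, 0, 0, 0, 0, 0, 0, -1, 0, 0, 0, 0, 0, 0, -1, 0, 0, 0, 0, 0, 0, -1, 0, 0, 0, 0, 0, 0, -1, 0, 0, 0, 0, 0, 0, -1, 0, 0, 0, 0, 0, 0, -1, 0, 0, 0, 0, 0, 0, -1]

```text
time_s: 13.35
ee_pos: [0.4208, -0.0398, 0.4889]
tcp_rot: [-0.001, 0.722, 0.692, -0.001]
contact_force: [0.1, 0.2, 0.1]
width: -0.003
```

Run:
```python
from h import *
np.set_printoptions(precision=4,suppress=True)
for n in ['top','scene']:
    c=cam(n);im=c['pixels'][:,:,::-1].copy()
    u,v=map(int,px(c,[.56,-.07,.2]));cr=im[max(0,v-75):v+75,u-100:u+100];cv2.imwrite('pics/%s7.png'%n,cv2.resize(cr,None,fx=4,fy=4,interpolation=cv2.INTER_CUBIC))
    for t in ['stop_paddle','tab_left','tab_right','tray_white','tray_grey','ball1_center','ball2_center','ball3_center']:
        for d in ctrl.pinpoint(n,t)[:2]: 
            P=w(c,d['point']);print(t,round(d['score'],2),P,np.round(px(c,P)))
s=ctrl.sense();print(s['time_s'],s['contact_force'])
```

```text
stop_paddle 0.6 [ 0.5896 -0.0055  0.2377] [286. 183.]
tab_left 0.54 [0.4899 0.0307 0.1287] [274. 223.]
tab_left 0.16 [ 0.6593 -0.2598 -0.002 ] [358. 181.]
tray_white 0.77 [ 0.5318 -0.2778 -0.0019] [364. 217.]
tray_white 0.26 [ 0.5926 -0.0034  0.2381] [286. 182.]
tray_grey 0.87 [ 0.5515  0.1644 -0.0045] [235. 211.]
ball1_center 0.5 [ 0.5118 -0.3278  0.0175] [381. 222.]
ball2_center 0.4 [ 0.5183 -0.2961  0.0179] [371. 220.]
ball3_center 0.39 [ 0.5204 -0.2542  0.0166] [359. 219.]
stop_paddle 0.55 [ 0.5887 -0.0101  0.2415] [265. 208.]
stop_paddle 0.28 [ 0.3816 -0.1631  0.002 ] [257. 191.]
tab_left 0.66 [0.489  0.0291 0.1364] [288. 209.]
tab_right 0.98 [ 0.4844 -0.1373  0.0808] [249. 200.]
tray_white 0.92 [ 0.5281 -0.2768  0.0012] [215. 206.]
tray_white 0.5 [0.4254 0.5466 0.0013] [420. 270.]
tray_grey 0.86 [0.5458 0.1675 0.0023] [313. 254.]
tray_grey 0.24 [0.7215 0.1446 0.0013] [287. 290.]
ball1_center 0.48 [ 0.5129 -0.3269  0.0195] [206. 196.]
ball2_center 0.47 [ 0.5077 -0.2921  0.0214] [214. 198.]
ball3_center 0.5 [ 0.3811 -0.1633 -0.001 ] [257. 191.]
ball3_center 0.48 [ 0.5164 -0.2508  0.0176] [222. 204.]
14.25 [ 0.2379 -0.3617 -0.1957]
```

View pics/scene7.png

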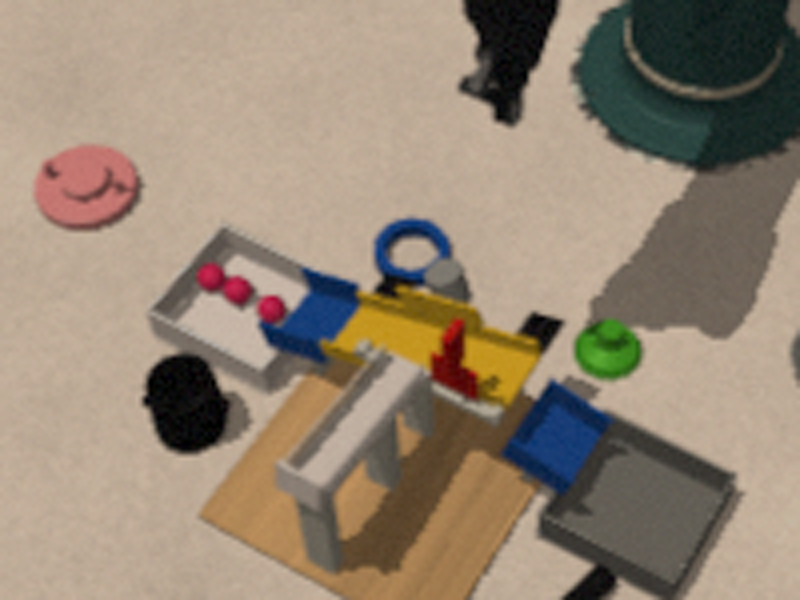

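View pics/top7.png

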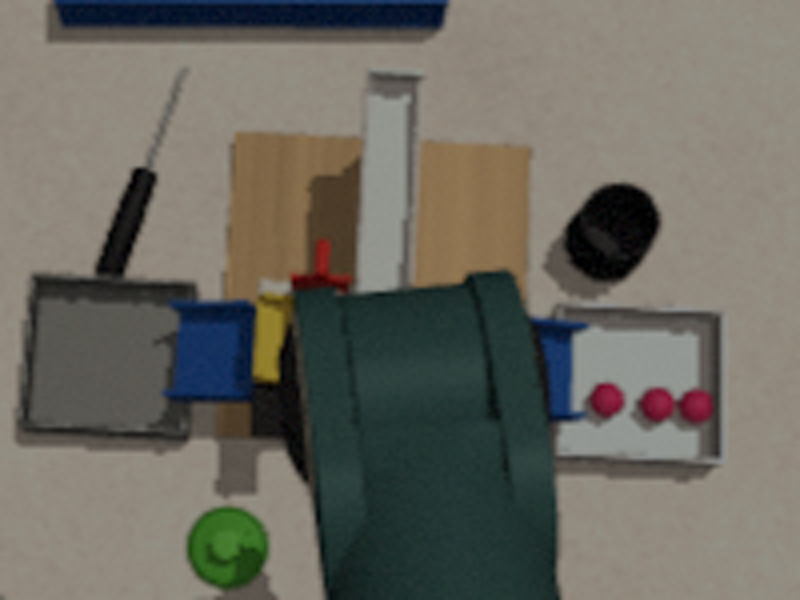

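The three balls lie in the white tray (scene crop 210–270, 275–310). I'll check that they are at rest, then hand in.

Emit:
apply_moves:
  moves: [0, 0, 0, 0, 0, 0, -1, 0, 0, 0, 0, 0, 0, -1, 0, 0, 0, 0, 0, 0, -1, 0, 0, 0, 0, 0, 0, -1, 0, 0, 0, 0, 0, 0, -1, 0, 0, 0, 0, 0, 0, -1, 0, 0, 0, 0, 0, 0, -1, 0, 0, 0, 0, 0, 0, -1, 0, 0, 0, 0, 0, 0, -1, 0, 0, 0, 0, 0, 0, -1]

```text
time_s: 15.25
ee_pos: [0.4208, -0.0398, 0.4889]
tcp_rot: [-0.001, 0.722, 0.692, -0.001]
contact_force: [-0.2, 0.2, 0.3]
width: -0.002
```

Run:
```python
from h import *
def cen(im):
    h=cv2.cvtColor(im,cv2.COLOR_RGB2HSV);m=cv2.inRange(h,(160,140,80),(179,255,255))
    n,_,st,ce=cv2.connectedComponentsWithStats(m);return [(np.round(ce[i],1).tolist(),int(st[i,4])) for i in range(1,n) if st[i,4]>15]
print(cen(cv2.imread('pics/scene0.png')[:,:,::-1])[:3])
a=cam('scene')['pixels'];print(cen(a))
for _ in range(10): b=cam('scene')['pixels']
print(cen(b))
print(ctrl.sense()['time_s']); print(ctrl.sign_off())
```

```text
[([247.9, 223.7], 153), ([423.6, 265.3], 678), ([267.7, 334.3], 52)]
[([209.5, 197.4], 71), ([221.5, 203.7], 34), ([423.6, 265.3], 679), ([267.7, 334.3], 52), ([256.6, 342.3], 55)]
[([209.5, 197.4], 72), ([221.4, 203.8], 33), ([423.6, 265.2], 677), ([267.7, 334.3], 52), ([256.6, 342.2], 56)]
15.8
the job is handed in; nothing more can be done
None
```

The job is done and handed in at 15.8 s: all three pink balls are at rest in the white tray on the right.

- **Gate:** It started tipped left, so I pressed the raised right tab down past level with closed fingertips. It dropped over to the right and stayed; the left tab then read about 0.13 m and the right about 0.08 m.
- **Stop:** Only after that did I push the red paddle to the left. I felt its end stop at about 8.6 N, and the paddle had moved about 47 mm by the camera, against a full travel of 46–50 mm. I then backed off and lifted clear.
- **Last checks:** The balls did not move between two pictures half a second apart. Both trays read within 3 mm of where they started, and the force on the tool was about zero.
- **What disagreed:** The networks gave some false low-score hits, for example for the paddle, the tabs and a ball. I checked those against the pictures and ignored them. I did not measure the other bystander objects again, but nothing touched them on the way.

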